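# Tip the book weights out of their tilt-out bin

### The job

Two like tilt-out bins stand on the bench; one holds two brown book weights, the other wax. Stand the wooden tray squarely and centrally in front of the bin with the weights, pushed in so that its far wall is beneath the bin's lip, and let go of it; then pull that bin forward by its knob right to its stop so that both weights slide out into the tray, and push the empty bin fully shut again. Leave the tray standing there with both weights in it, and do not disturb the wax, its bin or the other things on the bench.

Things in the scene. Friction and masses are not known exactly. Their poses are not given: they have to be found in the camera images.
- tray: light-wood tray, open above, 150 (its x) x 164 mm (y), walls 6 thick and 45 high, floor 6 mm, 0.2 kg. Grip rail outside its -x wall: upright board 90 long along y, 70 high, from x = -85 to -69 mm. The -x side roughly faces the robot. Origin: centre of underside, z up. Starts far left or right. In place for tipping, its origin is at x = -45 mm, y = 0 in the weight stand's frame, axes alike.
- weight_stand: fixed plywood stand with the bin of brown weights; on the left or right. 165 wide, 194 deep, 347 mm high. Origin on the table below the bin's pivot, midway between its cheeks (10 thick, at y = +-77.5 mm); x to its back, away from the robot, z up. Cheeks: 75 to 145 mm high from x = -7 mm back, but below 75 mm only from x = 45 mm back: the space below the lip is open in front.
- weight_lip (a point): middle of the bin's hinge line and front lip, 85 mm above the stand's origin; hinge along the stand's y. Bin floor underside 79 mm above the table, so the tray's far wall fits below.
- weight_stop (a point): middle of the foot of the stop rail's front face, at x = 35 mm in the stand's frame: a 48 mm high bar across the space below the bin, against which the tray would butt (tray origin then at x = -40 mm).
- weight_board (a point): middle of the lower front edge of the stand's top board, at x = 3 mm, 335 mm high. The board, 12 thick, 165 wide, covers the bin from there back to x = 182 mm. The shut bin's knob lies beneath it, with 87 mm clear between: reach the knob slantwise from the front, tool tilted. A reel stands far back on the board.
- weight_bin (a joint): hinge of the weights' bin: 0 shut (floor level), grows as its top is pulled to the front, 1.134 rad at its stop (floor 65 degrees down to the front). No latch; 0.1 N m friction; 4 to 6 N at the knob. Loaded it falls shut if let go half way; emptied it may stay out until pushed back. Weights slide out at about 0.5 to 0.7 rad.
- weight_knob (a point): centre of the bin's knob: dark wooden barrel 28 dia x 40 mm long along the stand's y. Shut: 12 mm behind (+x), 149 mm above the lip point; at the stop 130 mm before, 74 mm above it. Hold its flat ends; it can turn between the fingers. A 10 mm stalk leads from it 49 mm towards the bin, to a 12 mm cross bar between two arms 65 mm either side.
- wax_stand: the other stand, just like weight_stand with a like bin, knob and board, but holding two yellow wax cakes; stays as it is. Origin and axes as for weight_stand. Both stands stand on a flat leather tool roll fixed to the table, 5 mm thick, whose front edge (x 0.52 to 0.67, slanting) may lie under the tray; do not push the tray in along the bare table against it.
- wax_bin (a joint): hinge of the wax bin, like weight_bin: 0 shut, 1.134 at its stop. To be left shut.
- weight_a: brown leather-covered block weight, 45x85x34 mm (x, y, z), 0.2 to 0.4 kg, flat in the front half of its bin (open front, floor 124 wide x 119 deep inside, walls 6 thick, 66 high behind), long side across; origin centre of its underside
- weight_b: the same kind of weight, in the rear half of the same bin; origin centre of its underside
- wax_a: yellow cake of wax, 38x52x18 mm, in the other bin; origin centre of its underside
- wax_b: a second such cake, behind it in the same bin; origin centre of its underside
- jar: bystander: white glass paste jar without lid, 76 dia x 92 mm, standing; origin centre of its underside
- bottle: bystander: white squeeze bottle with a nozzle, 53x52x155 mm, standing; origin centre of its underside
- tape: bystander: roll of masking tape lying flat, 88 dia x 24 mm; origin centre of its underside
- rule: bystander: flat metal scale rule, 30x114x7 mm (long side along its y); origin centre of its underside
- rubber_stick: bystander: spotted eraser stick, 13x64x12 mm (long side along its y); origin centre of its underside
- clip: bystander: black fold-back clip, 74x32x24 mm; origin centre of its underside
- awl: bystander: awl with turned wooden handle, 27x128x27 mm (along its y, handle to +y); origin centre of its underside
Mind the look-alikes: they are no part of the job. Leave any pink look-alike of the weight_b alone.

How it is judged (in metres and radians):
On the way, in this order (a step that is already met when the one before it is completed fails the run):
1. tray stands square under the lip of the weights' bin, let go, the bin still shut (x of tray in the frame of weight_stand between -0.075 and -0.03 m and y of tray in the frame of weight_stand between -0.028 and 0.028 m and angle between the x axis of tray and the x axis of weight_stand, either way round below 0.2 rad and height (world z) of tray below 0.015 m and contact force between the fingers and tray below 0.5 N and value of joint weight_bin below 0.1 rad), for 0.2 s.
2. the weights' bin is pulled to its stop over the tray (x of tray in the frame of weight_stand between -0.075 and -0.03 m and y of tray in the frame of weight_stand between -0.028 and 0.028 m and angle between the x axis of tray and the x axis of weight_stand, either way round below 0.2 rad and height (world z) of tray below 0.015 m and value of joint weight_bin above 1.06 rad), for 0.1 s.
At the end, for the whole second after the job is handed in: Both weights lie at rest inside the tray (origins within its walls, under 82 mm above its underside); the tray still stands in place below the lip, as in step 1, let go, tilted under 0.15 rad; both bins are shut to within 0.05 rad (x of weight_a in the frame of tray between -0.069 and 0.069 m and y of weight_a in the frame of tray between -0.076 and 0.076 m and z of weight_a in the frame of tray between -0.005 and 0.082 m and linear speed of each of weight_a, weight_b, tray below 0.02 m/s and x of weight_b in the frame of tray between -0.069 and 0.069 m and y of weight_b in the frame of tray between -0.076 and 0.076 m and z of weight_b in the frame of tray between -0.005 and 0.082 m and x of tray in the frame of weight_stand between -0.075 and -0.03 m and y of tray in the frame of weight_stand between -0.028 and 0.028 m and angle between the x axis of tray and the x axis of weight_stand, either way round below 0.2 rad and height (world z) of tray below 0.015 m and value of joint each of weight_bin, wax_bin below 0.05 rad and angle between tray's own z axis and vertical below 0.15 rad); the robot touches nothing.
It fails at once if the wax is shifted more than 30 mm, or its bin tipped more than 0.3 rad (distance of any of wax_a, wax_b from where it was at the start of the episode above 0.03 m or value of joint wax_bin above 0.3 rad).
It fails at once if a bystander (jar, bottle, tape, rule, eraser stick, clip, awl) is moved more than 30 mm (distance of any of jar, bottle, tape, rule, rubber_stick, clip, awl from where it was at the start of the episode above 0.03 m).
It also fails if it takes over 64 s, if anything falls off the work surface, if the arm or the gripper's body presses on something with over 40 N, if the wrist force passes 120 N, or if a joint passes its speed limit or range.

### The arm

A 6-joint arm with a two-finger parallel gripper is mounted at the origin on a cart in front of the work surface, level with it; the furniture and walls round the work are solid. World frame = base frame: x ahead of the robot, y to its left, z up, the work surface at z = 0. Lengths are in mm, angles in rad, forces in N, time in s.
With the tool pointing down it reaches from about 275 to 825 mm from the base axis. Payload 4.9 kg.
Tool frame: the origin (TCP) lies at the very end of the fingers, on their centre line; the grasp point (between the pads) lies 19 mm behind it; z points along the fingers, y is the direction in which the jaws open and shut (so a half turn about z gives the same grasp; the last joint's range is limited). The gripper opens to 85 mm and grips with 20 to 120 N. Pads are 22 mm wide; open, the fingers measure 114 mm over their backs; the gripper's body (76 mm by 85 mm) begins 54 mm behind the grasp point. The pads swing forward as they close: fully open they stand 13 mm farther back than shut.
Start: joints at [-1.333, 0.326, -0.193, 1.052, 0, 1.437], TCP at [199.824, -512.434, 231.281] pointing down, gripper open.
Joint ranges: [-2.65, 2.65], [-0.97, 1.79], [-1.3, 1.35], [-1.93, 2.1], [-1.47, 1.37], [-3.14, 3.14]. Speed limits (rad/s): [2.57, 2.57, 3.14, 3.14, 3.14, 3.14].

### API

Orientations are given as [roll, pitch, yaw] about the fixed x, y, z axes, in that order (R = Rz(yaw) Ry(pitch) Rx(roll)).
In Python, from bench import bot, solve_ik, imaging gives the robot as it stands. Calls block until the motion is done:
- bot.move_ptp(position, orientation): joint-space move of the TCP to a pose.
- bot.movel(position, rot=None, max_speed=150, threshold=None): straight line of the TCP; rot=None keeps the orientation; max_speed is the mean speed in mm/s. With threshold (N) it stops when the force on the tool has changed by that much, and returns True; else False.
- bot.move_j(angles): joint-space move.
- bot.grip(opening, effort=None): opening from 0.0 (shut) to 1.0 (fully open); effort is the grip in N (None keeps the last); returns when the fingers have stopped.
- bot.dwell(seconds).
- solve_ik(position, orientation): joint angles nearest the present ones, or None.
- bot.get_state(): the state.
- imaging.capture(name): name is "side" or "top"; returns the picture (420x560x3 uint8, blue, green, red); there is no depth.
- imaging.camera_model(name): a dict with "K" (3x3 intrinsics, pixels), "position" and "rotation" of the camera in the world. Camera axes: x right, y up, looking along -z (the intrinsics and any distortion apply to the point x, -y, -z); pixel columns grow to the right and rows downward; lengths in mm; the calibration is good to about 2 mm. A picture is of the moment at which its call begins. camera_model takes no time and is no camera call.
A pose or a line that the arm cannot do raises bot.IKError and nothing moves.
- bot.sign_off(): hands the job in, once; it reports no verdict.
The state is a dict: "t": time; "qpos": joint angles; "joint_velocities": joint speeds; "effort": joint torques, N m; "tcp_pos": TCP position; "orientation": TCP orientation; "contact_force": force on the tool from outside, world axes, zero at the start; "wrist_torque": the same for the moment, N m; "opening": opening from 0.0 (shut) to 1.0 (fully open).
Only numpy, scipy, OpenCV 4.12 (cv2) and the standard library are available. Lean on these libraries where they do the work, as an engineer would, in place of code of your own. Each camera call takes 0.05 s, during which the arm holds its last target.

## Working session

There is one attempt and no reset: what is moved stays moved. The work goes in short steps, each a Python script; the robot and the scene stay as the last script left them, time stands still between calls to the robot, and variables do not carry over. Pictures are saved under pics/ and viewed, and the job is handed in when it is done.

```bash
mkdir -p pics; ls; python3 - <<'E'
from bench import bot, solve_ik, imaging
import cv2
for n in("side","top"):
    cv2.imwrite(f"pics/{n}0.png",imaging.capture(n)); print(n,imaging.camera_model(n))
print(bot.get_state())
E
```

```text
pics
side {'K': array([[481.76972376,   0.        , 280.73645226],
       [  0.        , 481.76972376, 213.69521682],
       [  0.        ,   0.        ,   1.        ]]), 'position': array([ 366.49695674, 1142.18661803, 1085.24778008]), 'rotation': array([ 0.9493133 ,  0.00879004, -2.98148006])}
top {'K': array([[507.66932474,   0.        , 271.35365335],
       [  0.        , 507.66932474, 210.8982174 ],
       [  0.        ,   0.        ,   1.        ]]), 'position': array([-348.18224621, -433.15462554, 1920.74258234]), 'rotation': array([ 0.51510754,  0.00211129, -1.19872324])}
{'t': 0.1, 'qpos': array([-1.33318633e+00,  3.26874627e-01, -1.93436765e-01,  1.05203104e+00,
        3.01366200e-05,  1.43658577e+00]), 'joint_velocities': array([-0.00050348,  0.00027884,  0.00061598,  0.00129183,  0.00152382,
        0.00134563]), 'effort': array([ 7.96662571e-04, -4.44238794e+01,  2.63038498e+01,  7.85821670e-03,
       -1.98371790e-04, -7.34220748e-06]), 'tcp_pos': array([ 199.71518653, -511.91464486,  230.59539136]), 'orientation': array([-3.14006448e+00, -2.36747402e-04,  3.71820350e-01]), 'contact_force': array([1.23583397, 0.2644993 , 0.09614886]), 'wrist_torque': array([-0.03051205, -0.05206537, -0.02854168]), 'opening': 0.9962291725044126}
```

View pics/side0.png

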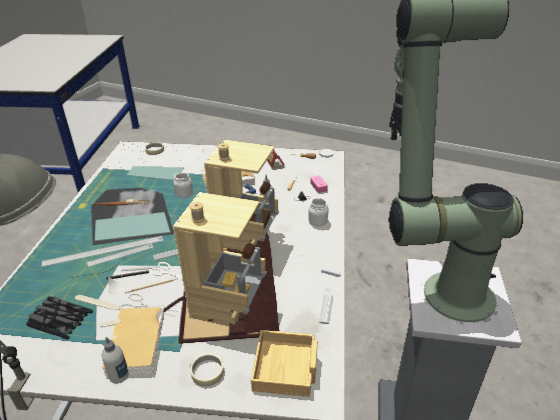

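View pics/top0.png

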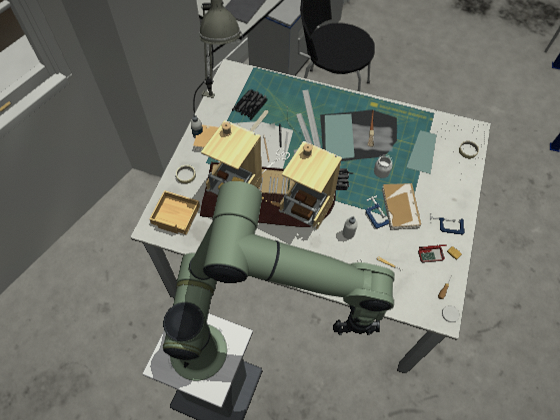

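```bash
cat > h.py <<'E'
import numpy as np, cv2
from scipy.spatial.transform import Rotation as R
from bench import bot, solve_ik, imaging
C={n:imaging.camera_model(n) for n in("side","top")}
def Rc(n): return R.from_euler('xyz',C[n]['rotation']).as_matrix()
def proj(n,P):
    c=(np.atleast_2d(P)-C[n]['position'])@Rc(n)
    c=c*[1,-1,-1]; u=c@C[n]['K'].T; return u[:,:2]/u[:,2:]
def ray(n,uv):
    uv=np.atleast_2d(np.array(uv,float)); d=np.c_[uv,np.ones(len(uv))]@np.linalg.inv(C[n]['K']).T
    return (d*[1,-1,-1])@Rc(n).T
def onz(n,uv,z):
    d=ray(n,uv); o=C[n]['position']; return o+d*((z-o[2])/d[:,2:])
def tri(us,ut):
    A=0;b=0
    for n,u in(("side",us),("top",ut)):
        d=ray(n,u)[0]; d/=np.linalg.norm(d); M=np.eye(3)-np.outer(d,d); A=A+M; b=b+M@C[n]['position']
    P=np.linalg.solve(A,b); return P,[np.linalg.norm(proj(n,P)[0]-u) for n,u in(("side",us),("top",ut))]
E
python3 - <<'E'
from h import *
for n in C: print(n, proj(n,[[0,0,0],bot.get_state()['tcp_pos']]))
s=cv2.imread('pics/side0.png');t=cv2.imread('pics/top0.png')
a=cv2.resize(s[130:400,150:350],None,fx=3,fy=3,interpolation=2); cv2.imwrite('pics/side0c.png',a[:600]);cv2.imwrite('pics/side0d.png',a[210:])
cv2.imwrite('pics/top0c.png',cv2.resize(t[105:255,140:360],None,fx=3.6,fy=3.6,interpolation=2))
E
```

```text
side [[458.68703934 295.97858181]
 [397.30312179 148.56535374]]
top [[198.79972998 351.06889897]
 [353.44257812 333.69906304]]
```

View pics/side0c.png

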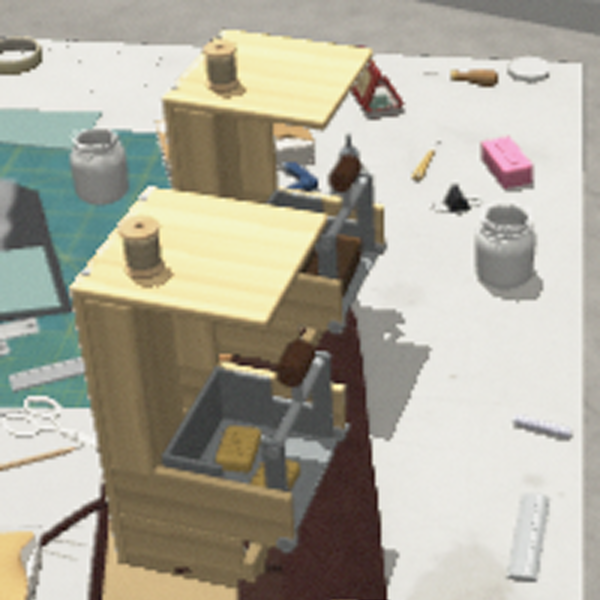

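View pics/top0c.png

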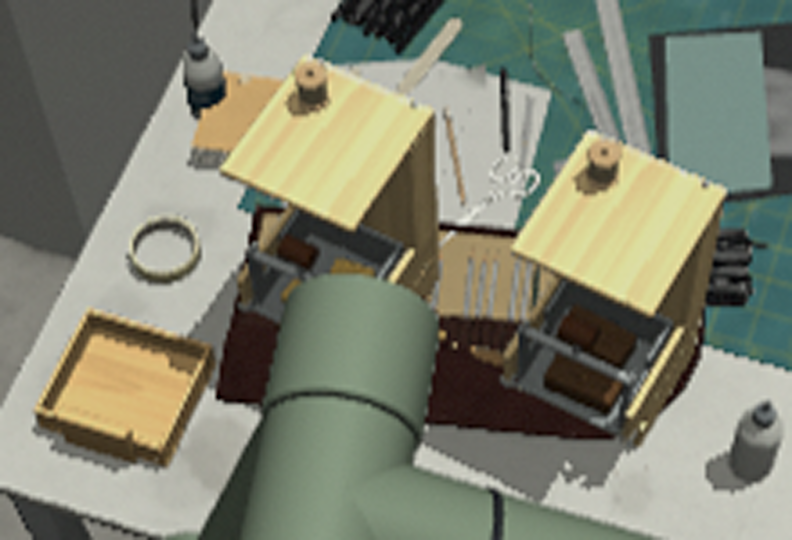

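View pics/side0d.png

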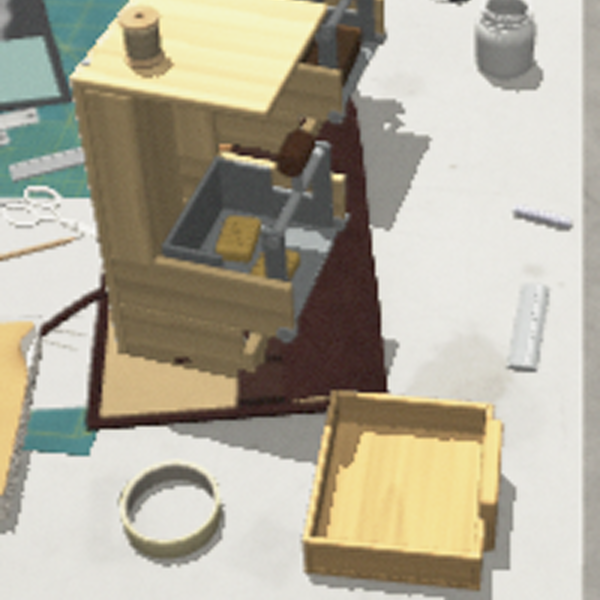

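Side view: the near (left, +y) stand, board at about (215,215), shows yellow cakes at (230,280). The far (right) stand, board at about (240,158), shows brown blocks at (265,217), also at top (305,203). So the right stand is the weight stand. The pink block at side (319,184) is the look-alike. Next I measure the boards and the tray.

```bash
python3 - <<'E'
from h import *
seeds={'side':{'wax':(225,215),'wt':(245,160)},'top':{'wax':(240,145),'wt':(318,165)}}
for n in C:
    im=cv2.imread(f'pics/{n}0.png'); out=im.copy()
    for k,s in seeds[n].items():
        print(n,k,im[s[1],s[0]])
        m=np.zeros((422,562),np.uint8)
        cv2.floodFill(im,m,s,0,(14,)*3,(14,)*3,8|cv2.FLOODFILL_MASK_ONLY|(255<<8)|cv2.FLOODFILL_FIXED_RANGE)
        m=cv2.morphologyEx(m[1:-1,1:-1],cv2.MORPH_CLOSE,np.ones((5,5)))
        c=max(cv2.findContours(m,0,2)[0],key=cv2.contourArea); h=cv2.convexHull(c)
        q=cv2.approxPolyN(h,4,ensure_convex=True).reshape(-1,2).astype(float)
        cv2.polylines(out,[q.round().astype(int)],True,(0,0,255),1)
        P=onz(n,q,347); print(q.round(1).tolist()); print(P[:,:2].round(1).tolist(), np.linalg.norm(P-np.roll(P,-1,0),axis=1).round(1), P.mean(0).round(1))
    cv2.imwrite(f'pics/b_{n}.png',cv2.resize(out[100:350,130:380],None,fx=2.4,fy=2.4))
# object near weight stand
print(onz('side',[[318,225]],0),onz('top',[[350,234]],0), tri((319,212),(350,226)))
E
```

```text
side wax [179 236 244]
[[236.0, 239.0], [177.0, 223.0], [191.0, 200.0], [253.0, 210.0]]
[[628.9, 247.0], [794.5, 205.4], [791.6, 98.0], [613.0, 119.7]] [170.8 107.4 179.9 128.3] [707.  167.5 347. ]
side wt [182 237 244]
[[273.0, 146.0], [257.0, 170.0], [204.0, 162.0], [225.0, 140.0]]
[[623.0, -246.7], [644.2, -87.4], [816.9, -111.5], [789.9, -266.1]] [160.7 174.4 156.9 168. ] [ 718.5 -177.9  347. ]
top wax [159 220 219]
[[260.0, 135.0], [238.0, 167.0], [210.0, 155.0], [234.0, 124.0]]
[[780.7, 58.4], [611.3, 79.0], [623.4, 199.9], [794.1, 174.4]] [170.7 121.5 172.6 116.8] [702.4 127.9 347. ]
top wt [145 207 219]
[[330.0, 152.0], [310.0, 187.0], [282.0, 173.0], [303.0, 142.0]]
[[801.8, -220.7], [625.4, -201.4], [645.8, -84.2], [809.3, -108.9]] [177.5 119.  165.4 112.1] [ 720.6 -153.8  347. ]
[[ 468.00131194 -301.17464033    0.        ]] [[ 6.79239328e+02 -3.85540228e+02  2.27373675e-13]] (array([ 554.02127962, -351.25977302,   90.4236465 ]), [np.float64(27.210812273815925), np.float64(25.566101155444745)])
```

```bash
python3 - <<'E'
import cv2,numpy as np
a=cv2.imread('pics/b_side.png');b=cv2.imread('pics/b_top.png')
f=lambda x:cv2.resize(x[:400],(400,267+0))
cv2.imwrite('pics/b.png',np.hstack([a[:500,:400],b[:500,100:500]]))
E
```

```text
(no output)
```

View pics/b.png

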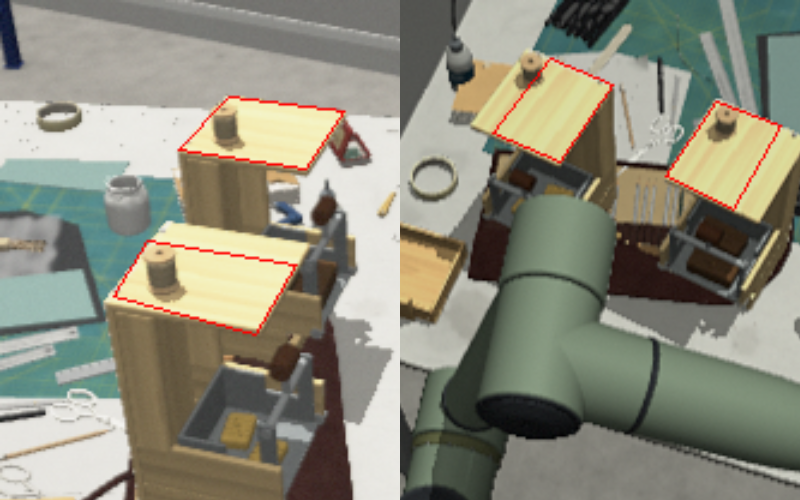

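The flood-fill cut the boards along their tone stripes, so I repeat it with an HSV mask. I also measure the tray by its rim.

```bash
python3 - <<'E'
from h import *
seeds={'side':{'wax':(225,215),'wt':(245,160)},'top':{'wax':(240,145),'wt':(318,165)}}
for n in C:
    im=cv2.imread(f'pics/{n}0.png'); out=im.copy(); hsv=cv2.cvtColor(im,cv2.COLOR_BGR2HSV)
    m0=((hsv[...,0]>15)&(hsv[...,0]<36)&(hsv[...,1]>45)&(hsv[...,2]>(196 if n=='side' else 175))).astype(np.uint8)
    m0=cv2.morphologyEx(m0,cv2.MORPH_OPEN,np.ones((2,2)))
    _,lab=cv2.connectedComponents(m0,connectivity=4)
    for k,s in seeds[n].items():
        m=(lab==lab[s[1],s[0]]).astype(np.uint8)
        m=cv2.morphologyEx(m,cv2.MORPH_OPEN,np.ones((7,7)))
        h=cv2.convexHull(max(cv2.findContours(m,0,2)[0],key=cv2.contourArea))
        q=cv2.approxPolyN(h,4,ensure_convex=True).reshape(-1,2).astype(float)
        cv2.polylines(out,[q.round().astype(int)],True,(0,0,255),1)
        P=onz(n,q,347); print(n,k,q.round(1).tolist()); print(P[:,:2].round(1).tolist(), np.linalg.norm(P-np.roll(P,-1,0),axis=1).round(1), P.mean(0).round(1))
    cv2.imwrite(f'pics/b2_{n}.png',cv2.resize(out[100:350,130:380],None,fx=2.4,fy=2.4))
a=cv2.imread('pics/b2_side.png');b=cv2.imread('pics/b2_top.png')
cv2.imwrite('pics/b2.png',np.hstack([a[:500,:400],b[:500,100:500]]))
s=cv2.imread('pics/side0.png');t=cv2.imread('pics/top0.png')
cv2.imwrite('pics/tr_s.png',cv2.resize(s[320:400,240:330],None,fx=6,fy=6,interpolation=2))
cv2.imwrite('pics/tr_t.png',cv2.resize(t[180:245,140:210],None,fx=8,fy=8,interpolation=2))
E
```

```text
side wax [[260.0, 202.0], [239.0, 238.0], [207.0, 233.0], [201.0, 193.0]]
[[601.9, 79.8], [622.5, 242.1], [706.3, 234.4], [774.6, 60.0]] [163.6  84.1 187.3 173.8] [676.3 154.1 347. ]
side wt [[275.0, 147.0], [258.0, 171.0], [233.0, 168.0], [225.0, 140.0]]
[[615.4, -240.8], [640.0, -82.0], [718.8, -88.6], [789.9, -266.1]] [160.6  79.  191.2 176.3] [ 691.  -169.4  347. ]
top wax [[266.0, 129.0], [239.0, 169.0], [188.0, 146.0], [207.0, 127.0]]
[[816.6, 47.5], [604.3, 71.9], [631.4, 296.4], [741.9, 267.4]] [213.7 226.1 114.3 232.2] [698.5 170.8 347. ]
top wt [[342.0, 159.0], [322.0, 193.0], [282.0, 174.0], [305.0, 141.0]]
[[787.3, -273.1], [616.8, -250.5], [641.6, -85.8], [816.6, -114.5]] [171.9 166.6 177.4 161.3] [ 715.6 -181.   347. ]
```

View pics/b2.png

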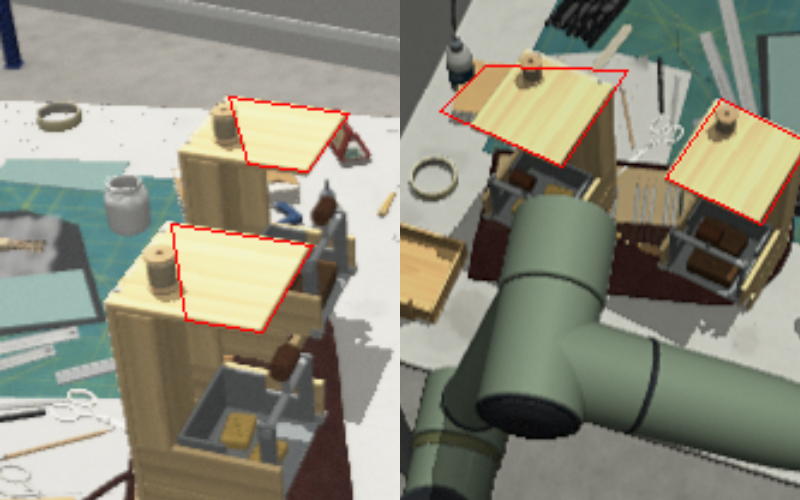

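View pics/tr_s.png

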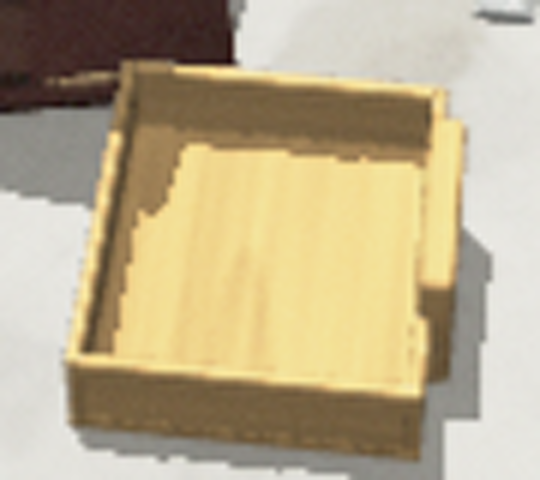

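View pics/tr_t.png

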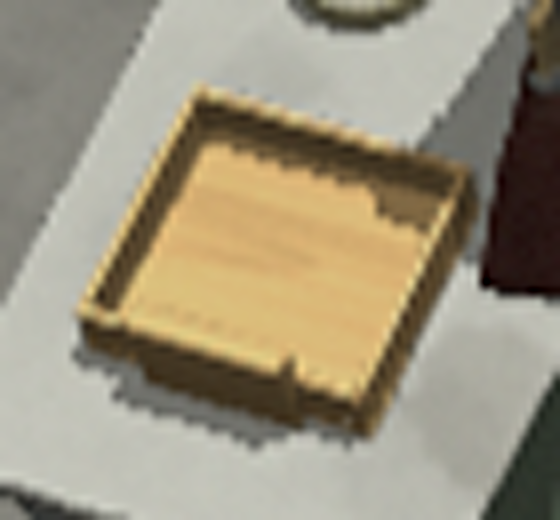

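```bash
python3 - <<'E'
from h import *
s=np.array([(125,62),(443,90),(425,390),(70,360)])/6+[240,320]-.4
t=np.array([(200,88),(470,170),(360,403),(80,312)])/8+[140,180]-.4
for n,q in(('side',s),('top',t)):
    P=onz(n,q,45)[:,:2]; e=np.roll(P,-1,0)-P
    print(n,P.round(1).tolist(),np.linalg.norm(e,axis=1).round(1),np.degrees(np.arctan2(e[:,1],e[:,0])).round(1),P.mean(0).round(1))
# rail top z=70
rs=np.array([(445,118),(464,125),(452,290),(418,284)])/6+[240,320]-.4
print(onz('side',rs,70).round(1))
o=np.array([625,-165,0.]);psi=-.148
M=R.from_euler('z',psi).as_matrix()
f=lambda p:o+M@np.array(p,float)
for nm,p in dict(lip=(0,0,85),knob=(12,0,234),bL=(3,82.5,335),bR=(3,-82.5,335),tL=(3,82.5,347),tR=(3,-82.5,347),barkL=(182,82.5,347)).items():
    print(nm,f(p).round(1),proj('side',f(p)).round(1),proj('top',f(p)).round(1))
E
```

```text
side [[574.5, 264.9], [427.5, 258.9], [418.3, 417.0], [566.3, 425.4]] [147.1 158.3 148.3 160.7] [-177.7   93.3    3.3  -87.1] [496.7 341.6]
top [[565.8, 425.9], [572.1, 266.8], [423.9, 259.7], [419.0, 421.0]] [159.1 148.4 161.4 147. ] [ -87.7 -177.2   91.7    1.9] [495.2 343.3]
[[423.5 295.7  70. ]
 [414.8 298.3  70. ]
 [411.2 385.1  70. ]
 [425.5 384.3  70. ]]
lip [ 625. -165.   85.] [[269.7 224.7]] [[297.5 218.3]]
knob [ 636.9 -166.8  234. ] [[265.3 187.8]] [[300.6 197.5]]
bL [640.1 -83.8 335. ] [[258.2 174.1]] [[281.3 175.9]]
bR [ 615.8 -247.   335. ] [[275.3 149.4]] [[320.7 194.7]]
tL [640.1 -83.8 347. ] [[258.1 170.7]] [[281.4 174.1]]
tR [ 615.8 -247.   347. ] [[275.2 146.1]] [[321.  192.9]]
barkL [ 817.2 -110.2  347. ] [[203.8 162.2]] [[304.  140.6]]
```

Measured so far:
- **Weight stand:** origin about (625,-165), yaw -0.148. The predicted knob pixel in the side view, (265.3,187.8), matches the visible knob at (265,188).
- **Tray:** centre about (496,342), yaw about 0.045, with the two views agreeing to 2 mm.

Next I check the small bystanders and the IK before moving.

```bash
cat >> h.py <<'E'
psi=-.148; o=np.array([625,-165,0.]); M=R.from_euler('z',psi).as_matrix()
S=lambda *p:o+M@np.array(p,float)          # stand frame -> world
def down(yaw): return [np.pi,0,yaw+np.pi/2] # jaws along x axis of body with that yaw
def slant(a,sgn=1):  # tool z = forward & down by a, jaws along stand y
    z=np.array([np.cos(a),0,-np.sin(a)]); y=np.array([0,sgn,0.]); x=np.cross(y,z)
    return R.from_matrix(M@np.c_[x,y,z]).as_euler('xyz').tolist()
def knob(th,a,back=0,grasp=19):  # TCP for grasping the knob at bin angle th
    r=np.hypot(12,149); g=np.arctan2(149,12)+th
    return S(r*np.cos(g)+np.cos(a)*(grasp-back),0,85+r*np.sin(g)-np.sin(a)*(grasp-back))
ty=.045; tc=np.array([496,342.3,0]); rail=tc-77*np.array([np.cos(ty),np.sin(ty),0])
E
python3 - <<'E'
from h import *
print(onz('side',[[331,272],[327,292],[325,320],[303,197],[292,184]],5).round(0).tolist())
print('rail',rail)
for nm,p,r in [('mid',(380,0,300),down(ty)),('pre',rail+[0,0,150],down(ty)),('pick',rail+[0,0,30],down(ty)),('car',S(-235,0,180),down(psi)),('low',S(-235,0,50),down(psi)),('in',S(-125,0,40),down(psi)),('up',S(-125,0,200),down(psi))]:
    print(nm,np.round(p),None if (q:=solve_ik(p,r)) is None else q.round(2))
for a in (.5,.65,.785,.9):
  for s in (1,-1):
    print(a,s,[None if (q:=solve_ik(knob(th,a,b),slant(a,s))) is None else q.round(2).tolist() for th,b in((0,100),(0,0),(1.134,0))])
E
```

```text
[[400.0, -45.0, 5.0], [406.0, 49.0, 5.0], [402.0, 165.0, 5.0], [546.0, -473.0, 5.0], [604.0, -565.0, 5.0]]
rail [419.07794934 338.83616932   0.        ]
mid [380   0 300] [-0.19 -0.04 -0.45  1.16  0.    1.33]
pre [419. 339. 150.] [ 0.54  0.37 -0.34  0.85  0.    2.07]
pick [419. 339.  30.] [ 0.54  0.53 -0.47  0.58  0.    2.07]
car [ 393. -130.  180.] [-0.5   0.12 -0.6   0.85  0.    1.22]
low [ 393. -130.   50.] [-0.5   0.32 -0.77  0.48  0.    1.22]
in [ 501. -147.   40.] [-0.43  0.49 -0.5   0.58  0.    1.29]
up [ 501. -147.  200.] [-0.43  0.3  -0.31  0.96  0.    1.29]
0.5 1 [[-0.6, -0.01, -1.18, -0.62, 0.39, -0.23], [-0.5, 0.27, -1.05, -0.79, 0.31, -0.18], None]
0.5 -1 [[-0.6, -0.01, -1.18, -0.62, 0.39, 2.91], [-0.5, 0.27, -1.05, -0.79, 0.31, 2.97], None]
0.65 1 [[-0.56, -0.08, -1.0, -0.22, 0.32, -0.26], [-0.48, 0.19, -0.92, -0.44, 0.26, -0.21], None]
0.65 -1 [[-0.56, -0.08, -1.0, -0.22, 0.32, 2.88], [-0.48, 0.19, -0.92, -0.44, 0.26, 2.93], None]
0.785 1 [[-0.52, -0.07, -0.83, 0.06, 0.26, -0.27], [-0.46, 0.17, -0.8, -0.16, 0.22, -0.23], [-0.61, 0.12, -1.19, -0.46, 0.32, -0.33]]
0.785 -1 [[-0.52, -0.07, -0.83, 0.06, 0.26, 2.87], [-0.46, 0.17, -0.8, -0.16, 0.22, 2.91], [-0.61, 0.12, -1.19, -0.46, 0.32, 2.81]]
0.9 1 [[-0.49, -0.03, -0.68, 0.28, 0.21, -0.27], [-0.45, 0.18, -0.68, 0.06, 0.19, -0.24], [-0.57, 0.08, -1.08, -0.22, 0.26, -0.34]]
0.9 -1 [[-0.49, -0.03, -0.68, 0.28, 0.21, 2.87], [-0.45, 0.18, -0.68, 0.06, 0.19, 2.9], [-0.57, 0.08, -1.08, -0.22, 0.26, 2.8]]
```

IK is feasible throughout with a 45° slant. The eraser is at about (400,-45), so I'll lower the tray closer in, at stand x of about -110. Now picking up the tray.

```bash
python3 - <<'E'
from h import *
T=lambda m:print(m,round(bot.get_state()['t'],2),bot.get_state()['tcp_pos'].round(1),bot.get_state()['contact_force'].round(1),round(bot.get_state()['opening'],3))
bot.move_ptp([380,0,300],down(ty)); T('mid')
bot.move_ptp((rail+[0,0,140]).tolist(),down(ty)); T('pre')
cv2.imwrite('pics/top1.png',imaging.capture('top'))
print(bot.movel((rail+[0,0,30]).tolist(),threshold=8)); T('down')
bot.grip(0.0,60); T('grip')
cv2.imwrite('pics/side1.png',imaging.capture('side'))
E
python3 - <<'E'
import cv2,numpy as np
s=cv2.imread('pics/side1.png');t=cv2.imread('pics/top1.png')
cv2.imwrite('pics/c1.png',np.hstack([cv2.resize(s[220:420,160:360],(400,400)),cv2.resize(t[120:320,240:440],(400,400))]))
E
```

```text
mid 2.08 [380.2  -0.6 299.9] [-0.5  0.  -0.5] 0.998
pre 3.48 [419.8 338.1 140.5] [ 0.9 -0.9 -0.3] 1.003
False
down 4.42 [419.8 339.   30.8] [-0.8  0.7  0.6] 1.002
grip 5.05 [419.7 339.1  30.4] [ 1.8 -0.4  3.1] 0.181
```

View pics/c1.png

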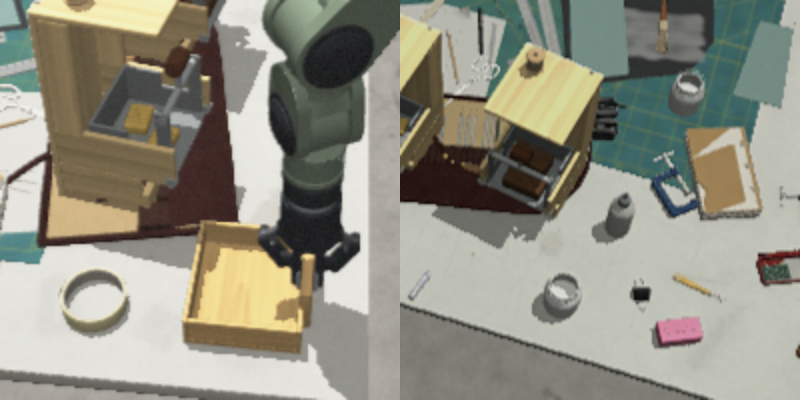

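The opening is 15.4 mm against a 16 mm rail, so the rail is held. In the top view the weight bin, knob at about (301,197), shows the two brown blocks. The jar is at top (321,268). Lifting and carrying.

```bash
python3 - <<'E'
from h import *
T=lambda m:print(m,round(bot.get_state()['t'],2),bot.get_state()['tcp_pos'].round(1),bot.get_state()['contact_force'].round(1),round(bot.get_state()['opening'],3))
print('jar',onz('top',[[321,274]],10).round())
bot.movel((rail+[-15,0,180]).tolist()); T('up')
bot.movel(S(-250,15,180).tolist(),down(psi),max_speed=220); T('carried')
bot.movel(S(-190,0,150).tolist(),max_speed=120); T('pre')
bot.movel(S(-190,0,50).tolist(),max_speed=100); T('low')
for n in C: cv2.imwrite(f'pics/{n}2.png',imaging.capture(n))
s=cv2.imread('pics/side2.png');t=cv2.imread('pics/top2.png')
cv2.imwrite('pics/c2.png',np.hstack([cv2.resize(s[120:320,190:390],(400,400)),cv2.resize(t[130:330,210:410],(400,400))]))
E
```

```text
jar [[ 458. -330.   10.]]
up 6.26 [403.4 338.4 179. ] [ 0.4 -0.  -1.7] 0.176
carried 8.47 [ 379.8 -112.7  179.9] [-1.6 -0.  -2.4] 0.18
pre 9.19 [ 436.4 -136.5  149.8] [-0.8 -0.4 -2.9] 0.178
low 10.34 [ 437.5 -137.2   50.5] [ 0.  -0.8 -2.8] 0.18
```

View pics/c2.png

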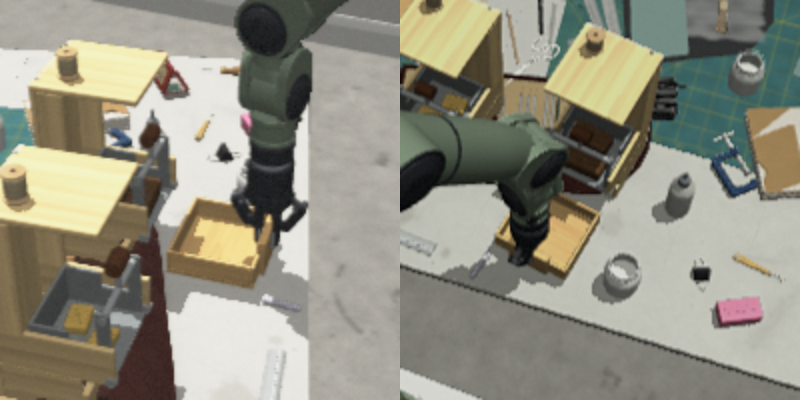

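The tray hangs level and square in front of the weight bin (side crop (215,240)), clear of the jar and the eraser. Sliding it in, lowering and letting go.

```bash
python3 - <<'E'
from h import *
T=lambda m:print(m,round(bot.get_state()['t'],2),bot.get_state()['tcp_pos'].round(1),bot.get_state()['contact_force'].round(1),round(bot.get_state()['opening'],3))
print(bot.movel(S(-125,0,47).tolist(),max_speed=90,threshold=8)); T('in')
print(bot.movel(S(-125,0,28).tolist(),max_speed=40,threshold=4)); T('lowered')
bot.dwell(.1);T('')
for n in C: cv2.imwrite(f'pics/{n}3.png',imaging.capture(n))
s=cv2.imread('pics/side3.png');t=cv2.imread('pics/top3.png')
cv2.imwrite('pics/c3.png',np.hstack([cv2.resize(s[130:280,220:370],(400,400)),cv2.resize(t[150:300,230:380],(400,400))]))
E
```

```text
False
in 11.32 [ 500.6 -146.3   46.8] [-0.7 -0.4 -2.8] 0.179
True
lowered 11.71 [ 501.2 -146.8   33.5] [-4.6  1.   9.7] 0.182
 11.81 [ 501.3 -146.7   33.7] [-2.1 -0.2  6.3] 0.176
```

View pics/c3.png

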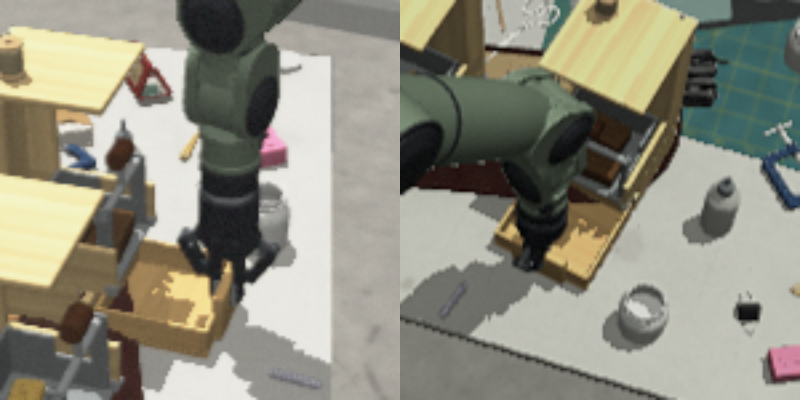

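```bash
python3 - <<'E'
from h import *
T=lambda m:print(m,round(bot.get_state()['t'],2),bot.get_state()['tcp_pos'].round(1),bot.get_state()['contact_force'].round(1),round(bot.get_state()['opening'],3))
bot.grip(0.7); T('open')
bot.movel(S(-125,0,230).tolist()); T('up')
a=.785
bot.move_ptp(knob(0,a,110).tolist(),slant(a)); T('pre')
bot.grip(1.0)
for n in C: cv2.imwrite(f'pics/{n}4.png',imaging.capture(n))
s=cv2.imread('pics/side4.png');t=cv2.imread('pics/top4.png')
cv2.imwrite('pics/c4.png',np.hstack([cv2.resize(s[130:280,220:370],(400,400)),cv2.resize(t[150:300,230:380],(400,400))]))
E
```

```text
open 12.4 [ 500.4 -146.3   32.9] [0.3 0.5 0.5] 0.699
up 13.86 [ 500.8 -146.3  229.1] [0.3 0.1 0.5] 0.697
pre 15.26 [ 573.2 -157.3  298.1] [-0.4  0.7  0.6] 0.702
```

View pics/c4.png

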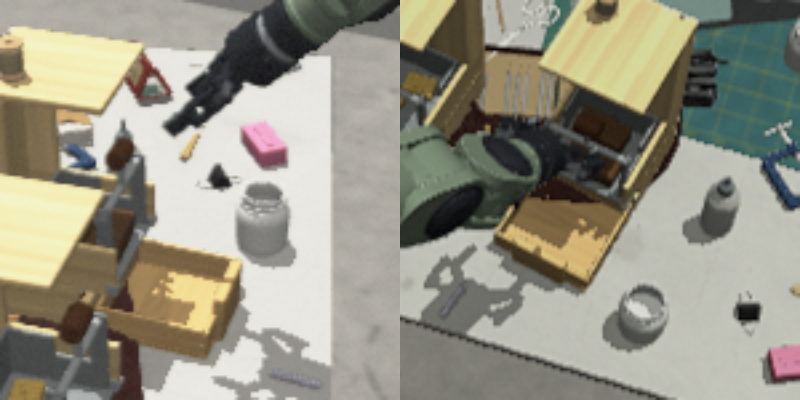

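```bash
python3 - <<'E'
from h import *
s=cv2.imread('pics/side4.png');t=cv2.imread('pics/top4.png')
cv2.imwrite('pics/c5.png',np.hstack([cv2.resize(s[205:275,250:320],(400,400),interpolation=2),cv2.resize(t[205:275,255:325],(400,400),interpolation=2)]))
for nm,p in dict(nl=(-123,82,48),nr=(-123,-82,48),fl=(27,82,48),fr=(27,-82,48)).items(): print(nm,[((proj(n,S(*p))[0]-off)*400/70).round().tolist() for n,off in(('side',(250,205)),('top',(255,205)))])
E
```

```text
nl [[270.0, 283.0], [60.0, 181.0]]
nr [[343.0, 119.0], [260.0, 284.0]]
fl [[27.0, 234.0], [161.0, 24.0]]
fr [[115.0, 78.0], [357.0, 121.0]]
```

View pics/c5.png

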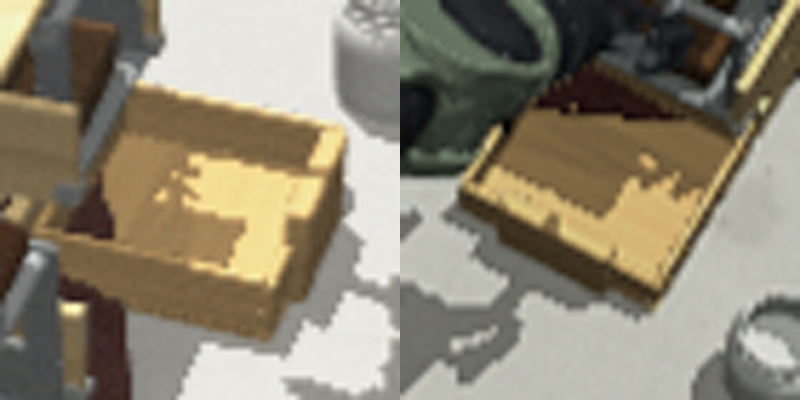

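The tray rim corners are within about 1 px of the prediction for origin x = -48, y = 0, so it is square and its far wall is beneath the lip. The dark red patch at the far end of the tray floor looks like the tool roll showing through. I'll recheck that later. Now reaching for the knob.

```bash
python3 - <<'E'
from h import *
T=lambda m:print(m,round(bot.get_state()['t'],2),bot.get_state()['tcp_pos'].round(1),bot.get_state()['contact_force'].round(1),round(bot.get_state()['opening'],3))
a=.785
print(bot.movel(knob(0,a,0).tolist(),max_speed=80,threshold=6)); T('at knob')
for n in C: cv2.imwrite(f'pics/{n}6.png',imaging.capture(n))
s=cv2.imread('pics/side6.png');t=cv2.imread('pics/top6.png')
cv2.imwrite('pics/c6.png',np.hstack([cv2.resize(s[140:240,230:330],(400,400),interpolation=2),cv2.resize(t[165:265,260:360],(400,400),interpolation=2)]))
E
```

```text
False
at knob 17.27 [ 650.2 -168.8  221.1] [-0.1  0.1 -0.4] 0.998
```

View pics/c6.png

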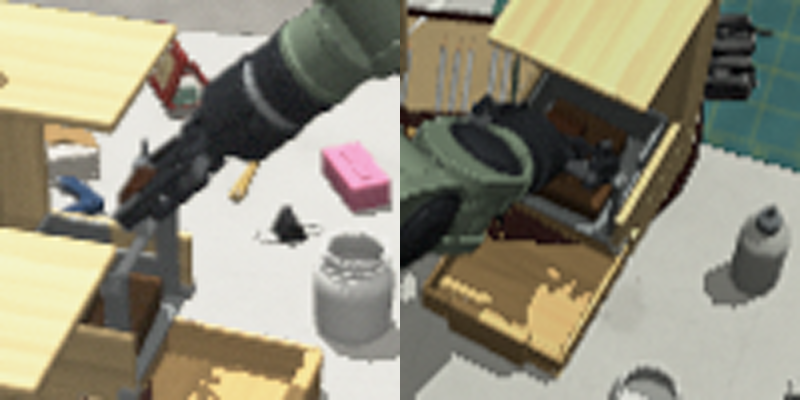

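The near finger covers the knob, whose brown end still shows at side crop (135,178), and there was no contact on the way in. Closing.

```bash
python3 - <<'E'
from h import *
T=lambda m:print(m,round(bot.get_state()['t'],2),bot.get_state()['tcp_pos'].round(1),bot.get_state()['contact_force'].round(1),round(bot.get_state()['opening'],3))
a=.785
bot.grip(0.0,35); T('grip')
for n in C: cv2.imwrite(f'pics/{n}7.png',imaging.capture(n))
for th in (.1,.2,.3):
    bot.movel(knob(th,a).tolist(),max_speed=60); T(th)
cv2.imwrite(f'pics/side8.png',imaging.capture('side'))
s=cv2.imread('pics/side7.png');t=cv2.imread('pics/side8.png')
cv2.imwrite('pics/c7.png',np.hstack([cv2.resize(s[140:240,230:330],(400,400),interpolation=2),cv2.resize(t[140:240,230:330],(400,400),interpolation=2)]))
E
```

```text
grip 17.85 [ 650.1 -168.3  220.8] [-3.6  1.8  4.6] 0.462
0.1 18.35 [ 635.7 -166.3  221. ] [ 5.6  1.2 -3.9] 0.457
0.2 18.75 [ 620.9 -164.2  219.8] [ 5.7 -0.9 -4.8] 0.464
0.3 19.15 [ 606.3 -162.2  217.2] [ 5.7 -0.4 -5.1] 0.464
```

View pics/c7.png

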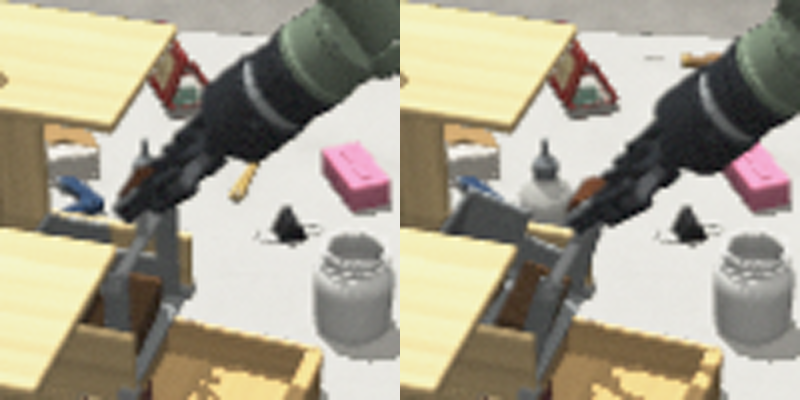

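The opening is 39 mm against a 40 mm knob, and the bin follows with a pull of about 7 N. Continuing to the stop.

```bash
python3 - <<'E'
from h import *
T=lambda m:print(m,round(bot.get_state()['t'],2),bot.get_state()['tcp_pos'].round(1),bot.get_state()['contact_force'].round(1),round(bot.get_state()['opening'],3))
a=.785
for th in np.arange(.4,1.11,.1):
    bot.movel(knob(th,a).tolist(),max_speed=60); T(round(th,2))
print(bot.movel(knob(1.15,a).tolist(),max_speed=40,threshold=12)); T('stop')
bot.dwell(.4); T('')
for n in C: cv2.imwrite(f'pics/{n}9.png',imaging.capture(n))
s=cv2.imread('pics/side9.png');t=cv2.imread('pics/top9.png')
cv2.imwrite('pics/c9.png',np.hstack([cv2.resize(s[150:280,210:340],(400,400),interpolation=2),cv2.resize(t[150:280,240:370],(400,400),interpolation=2)]))
E
```

```text
0.4 19.6 [ 592.2 -160.2  213.4] [ 5.8 -0.3 -5.1] 0.458
0.5 20.0 [ 578.6 -158.3  208.2] [ 5.6 -0.  -4.3] 0.464
0.6 20.4 [ 565.6 -156.5  201.8] [ 5.8 -0.6 -3.2] 0.462
0.7 20.8 [ 553.5 -154.7  194.2] [ 4.9 -0.3 -1.4] 0.462
0.8 21.2 [ 541.1 -153.   184.4] [ 0.1 -2.2  1.7] 0.465
0.9 21.6 [ 529.7 -151.4  173.2] [-1.4 -4.1  2.5] 0.459
1.0 22.0 [ 520.5 -150.1  162.1] [-1.2 -3.8  3.1] 0.46
1.1 22.4 [ 512.3 -149.   149.9] [-1.3 -5.9  1.2] 0.461
False
stop 22.73 [ 508.7 -148.4  143.4] [-0.6 -5.5  0.7] 0.46
 23.13 [ 508.7 -148.4  143.5] [-1.1 -5.4  1.4] 0.463
```

View pics/c9.png

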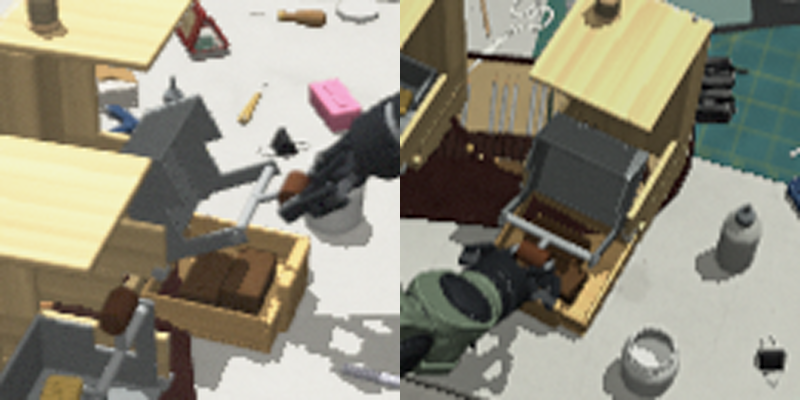

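Both weights lie in the tray (side crop (230,275)). The stop has not been felt yet, so I pull slightly further under force guard.

```bash
python3 - <<'E'
from h import *
T=lambda m:print(m,round(bot.get_state()['t'],2),bot.get_state()['tcp_pos'].round(1),bot.get_state()['contact_force'].round(1),round(bot.get_state()['opening'],3))
a=.785
T('')
print(bot.movel(knob(1.22,a).tolist(),max_speed=25,threshold=10)); T('stop'); bot.dwell(.3);T('')
cv2.imwrite('pics/side10.png',imaging.capture('side'))
cv2.imwrite('pics/c10.png',cv2.resize(cv2.imread('pics/side10.png')[150:270,210:330],(600,600),interpolation=2))
E
```

```text
23.23 [ 508.7 -148.4  143.5] [-0.7 -5.1  1.5] 0.46
True
stop 23.61 [ 505.4 -148.   137. ] [-4.3 -0.8  5.1] 0.462
 23.91 [ 505.4 -148.1  137. ] [-4.4  1.9  4.4] 0.461
```

View pics/c10.png

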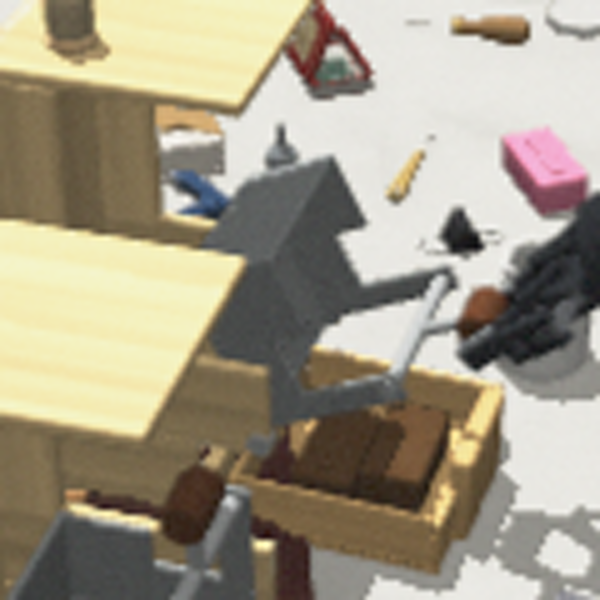

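```bash
python3 - <<'E'
from h import *
for th in(1.0,1.06,1.134,1.2):
    c,s=np.cos(th),np.sin(th); f=lambda x,y,z:S(x*c-z*s,y,85+x*s+z*c)
    print(th,(proj('side',[f(12,65,100),f(12,-65,100),f(12,0,149)])-[210,150]).__mul__(5).round().tolist())
E
```

```text
1.0 [[378.0, 373.0], [434.0, 265.0], [467.0, 295.0]]
1.06 [[383.0, 380.0], [439.0, 271.0], [475.0, 306.0]]
1.134 [[390.0, 389.0], [445.0, 280.0], [483.0, 319.0]]
1.2 [[395.0, 397.0], [449.0, 287.0], [489.0, 331.0]]
```

```bash
python3 - <<'E'
from h import *
T=lambda m:print(m,round(bot.get_state()['t'],2),bot.get_state()['tcp_pos'].round(1),bot.get_state()['contact_force'].round(1),round(bot.get_state()['opening'],3))
a=.785
p=bot.get_state()['tcp_pos']
print(bot.movel((p+knob(1.25,a)-knob(1.18,a)).tolist(),max_speed=20,threshold=14)); T('stop'); bot.dwell(.2);T('')
cv2.imwrite('pics/side11.png',imaging.capture('side'))
cv2.imwrite('pics/c11.png',cv2.resize(cv2.imread('pics/side11.png')[150:270,210:330],(600,600),interpolation=2))
E
```

```text
True
stop 24.19 [ 505.5 -148.   137. ] [-3.1  0.3  4.1] 0.462
 24.39 [ 505.5 -148.1  137. ] [-2.5 -0.4  4.6] 0.456
```

View pics/c11.png

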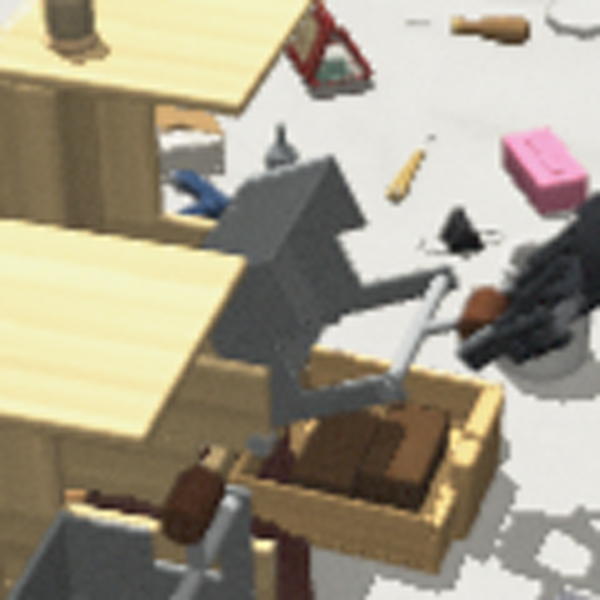

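The force rises at once with no further movement, so this is the hard stop, and the pictures put the bin at about 1.1 rad. Both weights are out. Pushing the bin shut.

```bash
python3 - <<'E'
from h import *
T=lambda m:print(m,round(bot.get_state()['t'],2),bot.get_state()['tcp_pos'].round(1),bot.get_state()['contact_force'].round(1),round(bot.get_state()['opening'],3))
a=.785
for th in [1.13,1.03,.93,.83,.73,.63,.53,.43,.33,.23,.13,.05]:
    bot.movel(knob(th,a).tolist(),max_speed=70)
    if th in(1.13,.73,.33,.05): T(th)
print(bot.movel(knob(-.05,a).tolist(),max_speed=30,threshold=12)); T('shut'); bot.dwell(.2);T('')
for n in C: cv2.imwrite(f'pics/{n}12.png',imaging.capture(n))
s=cv2.imread('pics/side12.png');t=cv2.imread('pics/top12.png')
cv2.imwrite('pics/c12.png',np.hstack([cv2.resize(s[150:280,210:340],(400,400),interpolation=2),cv2.resize(t[150:280,240:370],(400,400),interpolation=2)]))
E
```

```text
1.13 24.73 [ 510.  -148.7  145.8] [ 4.3 -3.8 -5.2] 0.462
0.73 26.2 [ 548.4 -154.   190.1] [-1.9 -6.  -0.2] 0.462
0.33 27.67 [ 601.7 -161.5  216.5] [-0.8 -4.4  1.1] 0.464
0.05 28.72 [ 643.1 -167.3  221.5] [ 1.7 -1.3  5.1] 0.464
True
shut 29.03 [ 647.7 -168.   221.2] [-3.  -1.2  2.9] 0.464
 29.23 [ 647.7 -168.   221.2] [-5.6  0.6  5. ] 0.458
```

View pics/c12.png

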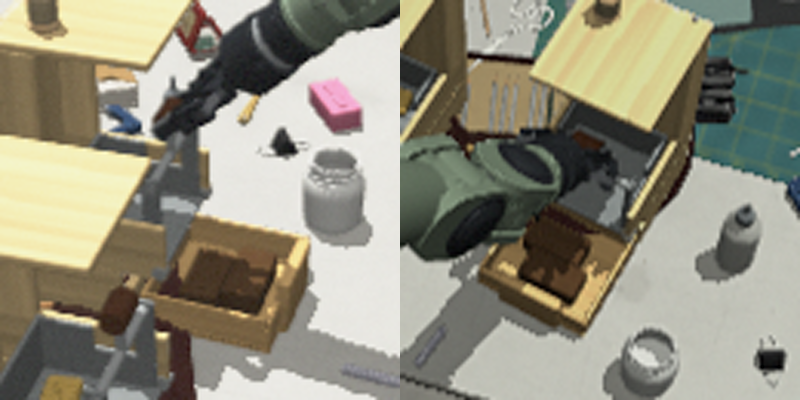

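It stopped 2.4 mm short of where I first gripped it. I press once more under guard, then release and retreat.

```bash
python3 - <<'E'
from h import *
T=lambda m:print(m,round(bot.get_state()['t'],2),bot.get_state()['tcp_pos'].round(1),bot.get_state()['contact_force'].round(1),round(bot.get_state()['opening'],3))
a=.785
p=bot.get_state()['tcp_pos']
print(bot.movel((p+M@np.array([6,0,0.])).tolist(),max_speed=20,threshold=20)); T('press')
bot.grip(1.0); T('open')
d=M@np.array([-np.cos(a),0,np.sin(a)])
print(bot.movel((p+d*120).tolist(),max_speed=100)); T('back')
bot.move_ptp([380,60,330],down(0)); T('away')
for n in C: cv2.imwrite(f'pics/{n}13.png',imaging.capture(n))
s=cv2.imread('pics/side13.png');t=cv2.imread('pics/top13.png')
cv2.imwrite('pics/c13.png',np.hstack([cv2.resize(s[150:280,210:340],(400,400),interpolation=2),cv2.resize(t[150:280,240:370],(400,400),interpolation=2)]))
E
```

```text
True
press 29.54 [ 647.8 -168.   221.1] [-7.1  0.   6.4] 0.46
open 30.06 [ 648.3 -168.2  221. ] [ 0.   0.2 -0.4] 1.004
False
back 31.41 [ 563.8 -155.4  305.4] [ 0.1 -1.1  0. ] 1.001
away 33.0 [380.2  59.9 329.6] [-0.8 -0.4  0.6] 0.998
```

View pics/c13.png

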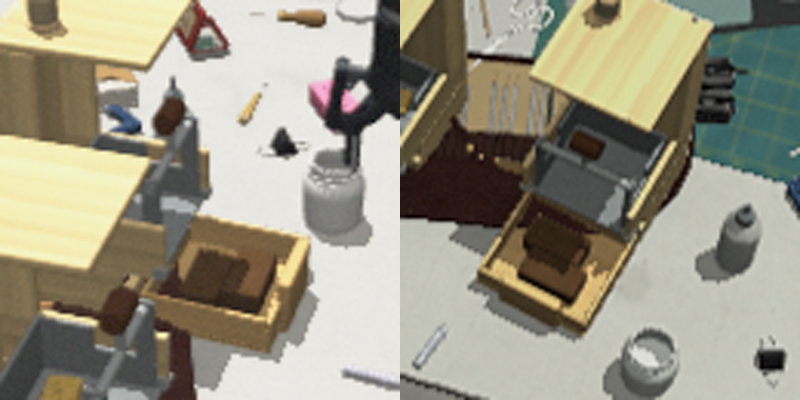

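View pics/side13.png

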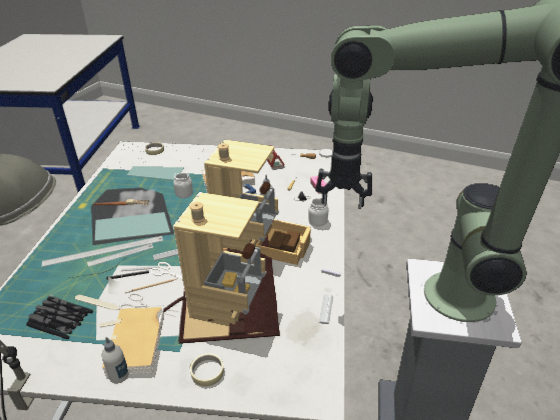

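```bash
python3 - <<'E'
from h import *
s0=cv2.imread('pics/side0.png');s=cv2.imread('pics/side13.png');t=cv2.imread('pics/top13.png'); t1=cv2.imread('pics/top1.png')
a=np.hstack([cv2.resize(x,(400,300),interpolation=2) for x in(s0[170:230,240:320],s[170:230,240:320])])
b=np.hstack([cv2.resize(x,(400,300),interpolation=2) for x in(t1[175:235,270:350],t[190:250,250:330])])
cv2.imwrite('pics/c14.png',np.vstack([a,b]))
d=cv2.absdiff(s0[165:205,250:290],s[165:205,250:290]).max(2); print('knob diff px>40:',(d>40).sum())
b1=t1[170:215,278:345]; d=cv2.absdiff(b1,t[170:215,278:345]).max(2); print((d>40).sum())
for x in(-35,-48,-60):
  print(x,[((proj('side',S(x-75,y,48))[0]-[240,170])*5).round().tolist() for y in(82,-82)],[((proj('top',S(x-75,y,48))[0]-[250,190])*5+[400,300]).round().tolist() for y in(82,-82)])
E
```

```text
knob diff px>40: 0
279
-35 [[267.0, 419.0], [332.0, 276.0]] [[485.0, 521.0], [660.0, 611.0]]
-48 [[286.0, 422.0], [350.0, 279.0]] [[477.0, 533.0], [653.0, 624.0]]
-60 [[304.0, 426.0], [366.0, 282.0]] [[470.0, 545.0], [646.0, 635.0]]
```

View pics/c14.png

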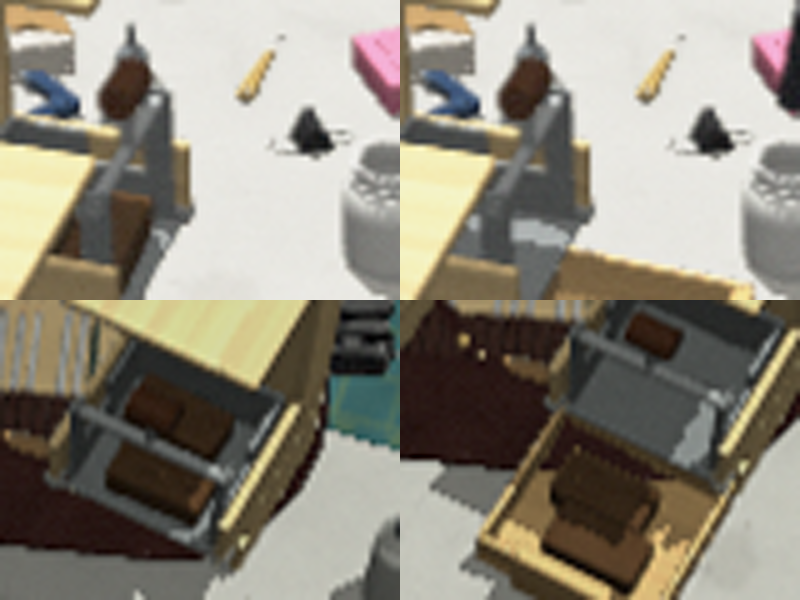

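The bin looks shut exactly as at the start: no changed pixels round the knob in the side view. Both weights lie flat in the tray and the wax cakes are where they were. Before handing in I compare the bystanders with the first picture.

```bash
python3 - <<'E'
from h import *
s0=cv2.imread('pics/side0.png');s=cv2.imread('pics/side13.png')
for nm,(u,v,r) in dict(wax=(235,275,28),tape=(206,370,20),rule=(326,308,18),eraser=(331,272,14),jar=(313,213,12),clip=(302,197,7),awl=(308,155,8),bottle=(266,177,6),knobwax=(248,250,12)).items():
    d=cv2.absdiff(s0[v-r:v+r,u-r:u+r],s[v-r:v+r,u-r:u+r]).max(2); print(nm,(d>45).sum(),'/',4*r*r)
print(bot.get_state()['t'],bot.get_state()['contact_force'].round(1)); bot.sign_off()
E
```

```text
wax 14 / 3136
tape 0 / 1600
rule 52 / 1296
eraser 0 / 784
jar 4 / 576
clip 0 / 196
awl 0 / 256
bottle 0 / 144
knobwax 19 / 576
33.1 [-0.3 -0.  -0.2]
the job is handed in; nothing more can be done
```

The job is done and handed in at 33.1 s of the 64 s allowed. I carried the tray by its rail to the right-hand stand, the one with the brown weights, and let go of it under the lip. I then pulled that bin by its knob to the stop, so both weights slid into the tray, and pushed the empty bin shut.

**Last checks**
- **Weights:** both lie flat inside the tray.
- **Weight bin:** there were no changed pixels round its knob compared with the first picture, so it is shut.
- **Tray:** it stands square, at about x = -50 to -58 mm and y ≈ 0 in the stand's frame, against an allowed -75 to -30 mm.
- **Wax and other things:** the wax, the wax bin's knob and the jar differ by only a few pixels from the first picture, and most of the others by none. The rule differs by 52 of 1,296 pixels, probably from shadow, as the arm never came near it.
- **Robot:** the arm was clear and touching nothing.

**Where checks disagreed**
- **Angle at the stop:** I could not read it directly. The pictures gave about 1.1 rad and the arm position about 1.2 rad, with a hard stop felt there. Both are above the 1.06 rad needed.
- **Tray floor:** a dark red patch shows at its far end. I took it to be the tool roll showing through and did not measure the tray's height there.

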